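# Fit the splined foot-buffer head and hold it home

## Task

Get the foot buffer ready: first press the sprung steel lever on the white drive unit down until it clicks and stays down by itself, which slides the shutter off the drive socket. Then lift the oblong pad head out of the steel case, turn it until its cross-shaped stem meshes with the cross slot of the socket, and slide it fully home against the spring inside. Finish still gripping the head and pressing it home - do not let go - and leave the other head and the things around where they are.

Things in the scene. Friction and masses are not known exactly. Their poses are not given: they have to be found in the camera images.
- drive: White drive unit, fixed to the bench, 160 x 110 mm, 60 mm high, with grey guide rails on its top up to 86 mm (y = +-34 mm). Origin: on the bench, straight below the socket; x points from the lever to the back, z up. The body reaches from x = -75 to +85 mm and y = -55 to +55 mm.
- lever (a joint): Sprung steel lever (36 mm wide, 6 mm thick, with a dark rubber press pad) hinged across y at x = -55 mm, z = 77 mm of the drive unit, sticking out over its front (-x) end. 0 = up (29 degrees above level), 0.55 rad = fully down (about level). Pressing at the pad takes up to about 7 N; past about 0.43 rad the detent snaps it to 0.55 and holds it there.
- lever_pad (a point): Middle of the top face of the rubber press pad (28 x 40 mm), 62 mm out from the lever's hinge; it moves with the lever. Fully down it lies at x = -117 mm, z = 80 mm of the drive unit; nothing stands beneath it but the bench.
- shutter (a joint): Steel shutter plate (48 x 76 x 4 mm, underside 88 mm above the bench) on the drive unit's rails. 0 = centred over the socket, covering it; 0.055 m = slid towards the drive's +x, socket clear (with lever fully down). The lever moves it; it follows the lever both ways.
- socket (a point): Centre of the socket's mouth, level with the top of a 36 mm square steel block, 86 mm above the bench. The mouth is a cross of two slots, each 27 mm long, 11 mm wide, along this point's x and y (parallel to the block's sides); z up. The block turns on its upright axis with slight friction (0.04 N m) and starts at any angle.
- ejector (a joint): Spring ejector down inside the socket: 0 = up, grows (m) as the stem pushes it down. The stem meets it 12 mm below the mouth; it pushes up with 3 N there, growing to 8 N at 0.010 m, when the head is home, and lifts the head again if it is not held down.
- pad_head: Head to be fitted, 40 to 85 g, upright, stem down in a well of the case. Origin at stem tip, z up. Stem: cross of two ribs along x and y, each 24 mm long, 8 mm thick, 22 mm tall, tip rounded. Above it a white round flange, 46 mm across, z = 22 to 28 mm, then a grey oblong block 44 mm (x) by 20 mm (y), z = 28 to 62 mm: grip across y. Any quarter turn meshes. 30 mm up clears the case.
- flange (a point): Centre of the underside of the pad head's flange, 22 mm above its stem tip. The head is home when this underside rests on the top of the socket block, at socket.
- case: Open stainless pedicure case, fixed, 80 x 190 mm and 34 mm high, its lid lying flat open behind it (+x, 10 mm high, to x = 124 mm). Origin at the centre of its underside. Two round wells, 31 mm across and 28 mm deep, at y = -50 and +50 mm hold one head each, the flange resting on the top face.
- cone_head: The other head, to be left: the same white flange with a round cone-shaped grey stone, on a plain round stem, in the other well. Origin at the stem tip, 60 mm tall.
- pumice: Loose grey pumice, 85 x 50 x 32 mm, origin at the centre of its underside. To be left.
- toe_separator: Loose wooden toe separator, 95 x 16 x 42 mm with four prongs, origin at the centre of its underside. To be left.
- jar: Clear acrylic jar with white screw top, 70 mm across, 85 mm high, origin at the centre of its underside. To be left.

How it is judged:
On the way, in this order (a step that is already met when the one before it is completed fails the run):
1. the lever is down and stays there with the hand away from it (value of joint lever above 0.5 rad and distance between the grasp point and lever_pad above 0.05 m), for 0.3 s.
2. the pad head is lifted out of the case by the gripper (height (world z) of pad_head above 0.04 m and contact force between the fingers and pad_head above 1 N), for 0.2 s.
At the end, for the whole second after the job is handed in: Pad head meshed (ribs within 0.2 rad of the slots, 4 mm of centre, upright within 0.1 rad), flange within 3 mm of the socket block, pressed with over 4 N, gripped and at rest; lever still latched (over 0.50 rad); other head, pumice, toe separator and jar within 30 mm of their start (horizontal distance between flange and socket below 0.004 m and z of flange in the frame of socket below 0.003 m and angle between pad_head's own z axis and vertical below 0.1 rad and (angle between the x axis of pad_head and the x axis of socket, either way round below 0.2 rad or angle between the x axis of pad_head and the y axis of socket, either way round below 0.2 rad) and contact force between pad_head and drive above 4 N and contact force between the fingers and pad_head above 1 N and value of joint lever above 0.5 rad and linear speed of pad_head below 0.02 m/s and distance of each of cone_head, pumice, toe_separator, jar from where it was at the start of the episode below 0.03 m); the arm keeps its last pose, push and grip.
It fails at once if the other head or a thing nearby is pushed out of its place (more than 30 mm) (distance of any of cone_head, pumice, toe_separator, jar from where it was at the start of the episode above 0.03 m).
It also fails if it takes over 54 s, if anything falls off the work surface, if the arm or the gripper's body presses on something with over 40 N, if the wrist force passes 120 N, or if a joint passes its speed limit or range.

## Robot

A 6-joint arm with a two-finger parallel gripper is mounted at the origin on the work surface. World frame = base frame: x ahead of the robot, y to its left, z up, the work surface at z = 0. Lengths are in m, angles in rad, forces in N, time in s.
With the tool pointing down it reaches from about 0.4 to 0.925 m from the base axis. Payload 12.5 kg.
Tool frame: the origin (TCP) lies at the very end of the fingers, on their centre line; the grasp point (between the pads) lies 19 mm behind it (manip.pinch_z is the distance from the TCP to the grasp point, in m); z points along the fingers, y is the line along which they close (so a half turn about z gives the same grasp; the last joint's range is limited). The gripper opens to 95 mm and grips with 3 to 60 N. Pads are 20 mm wide; open, the fingers measure 119 mm over their backs; the gripper's body (75 mm by 180 mm) begins 59 mm behind the grasp point.
Start: joints at [-1.346, 0.491, 1.559, -0, 1.092, -0.106], TCP at [0.203, -0.591, 0.215] pointing down, gripper open.
Joint ranges: [-3.1, 3.1], [-0.84, 2.19], [0.05, 2.79], [-1.13, 4.28], [0.06, 2.93], [-2.69, 2.69]. Speed limits (rad/s): [2.22, 2.22, 2.79, 3.14, 3.14, 3.14].

## Interface

Orientations are given as a rotation vector (axis times angle).
In Python, from cell import read_state, camera, camera_model, workorder, manip gives the robot as it stands. The module is installed in compiled form; this text tells all that it offers.
- The arm moves only by the tool apply_moves, never from a script. Its argument "deltas" is text: rows parted by semicolons, each of 4 numbers parted by spaces: the shift along the tool's x, y, z in mm, then the turn about the tool's z in rad. In form: tx ty tz spin; .... A call has exactly 10 rows; each row shifts and turns the commanded pose from where the row before left it, along the tool's axes as they then stand; what a row does not reach is not made up. A row lasts 1/12 s, in which the tool goes at most 41.7 mm and 7.16 degrees, less where a joint would pass 70% of its speed; a pose out of reach is approached as far as the arm can. A call is refused whole if a number of a shift passes 41.7 or a number of a turn 0.125, either way. A call with a gripper value outside its range is refused whole. "claw" is the opening, from 0 (shut) to 1 (fully open), set as the call begins (left out, the last holds). The fingers move at their own pace and stop on an object; "squeeze" is the grip in N (left out, the last holds). Time passes only in rows, so rows that do not move let the fingers close, or fill a call up. It gives the time, the measured TCP pose, the force, the opening and the grip force at its end, in the units of the state.
- read_state(): the state, without advancing time (a new reading comes with each control period).
- camera(name): name is "scene" or "top" or "wrist"; returns the picture (420x560x3 uint8, red, green, blue); there is no depth.
- camera_model(name): a dict with "mtx" (3x3 intrinsics, pixels), "extrinsics" (4x4, takes a point from camera to world coordinates). Camera axes: x right, y up, looking along -z (the intrinsics and any distortion apply to the point x, -y, -z); pixel columns grow to the right and rows downward; lengths in m; the calibration is good to about 2 mm. A picture is of the moment at which its call begins: read the wrist's pose just before it. camera_model takes no time and is no camera call; for the wrist camera it gives the pose at the moment of the call.
- workorder.sign_off(): hands the job in; it is judged then, once.
The state is a dict: "clock": time; "joints": joint angles; "qvel": joint speeds; "tau": joint torques, N m; "tcp_pos": TCP position; "orientation": TCP orientation; "wrist_force": force on the tool from outside, world axes, zero at the start; "moment": the same for the moment, N m; "opening": finger opening in m; "finger_force": force on a finger pad.
Only numpy, scipy, OpenCV 4.12 (cv2) and the standard library are available. Lean on these libraries where they do the work, as an engineer would, in place of code of your own. Each camera call takes 0.05 s, during which the arm holds its last target. There are 200 camera calls.

## Working session

There is one attempt and no reset: what is moved stays moved. The work goes in short steps, Python scripts to look and compute and a tool call to move; the robot and the scene stay as the last step left them, time stands still between calls to the robot, and variables do not carry over. Pictures are saved under pics/ and viewed, at most 10 in all, crops included, and the job is handed in when it is done.

Besides the shell and the picture viewer there is one more tool, called after "Call:" by a JSON object that holds its "name" and its "arguments", one argument or row to a line. apply_moves: Moves the arm, as the interface text tells. Its arguments: {"type":"object","properties":{"deltas":{"type":"string"},"claw":{"type":"number"},"squeeze":{"type":"number"}},"required":["deltas"]}

```bash
mkdir -p pics; python3 - <<'E'
from cell import *
import cv2,numpy as np
print(read_state())
for n in("scene","top"):
    im=camera(n); m=camera_model(n); np.save(f'{n}0.npy',im)
    print(n,m['mtx'],m['extrinsics'],[k for k in m])
    cv2.imwrite(f'pics/{n}0.png',cv2.cvtColor(im,cv2.COLOR_RGB2BGR))
E
```

```text
{'clock': 0.0, 'joints': array([-1.34559828e+00,  4.91545145e-01,  1.55945282e+00, -4.58495805e-07,
        1.09170007e+00, -1.05595385e-01]), 'qvel': array([-0.00050589,  0.00044461, -0.00094901,  0.00044882, -0.00047482,
       -0.00028056]), 'tau': array([-1.03592552e-03, -6.12643290e+01, -2.58189100e+01,  6.91403914e-02,
        4.81019507e-02, -1.06462298e-04]), 'tcp_pos': array([ 0.20296484, -0.59086617,  0.21406954]), 'orientation': array([-3.09763132e+00, -5.17061927e-01,  1.04374286e-04]), 'wrist_force': array([ 0.17485079, -0.28535131,  0.0417882 ]), 'moment': array([-0.00745337, -0.00601292,  0.03677724]), 'finger_force': 0.0, 'opening': 0.09524104425291004}
scene [[453.131183     0.         279.57138744]
 [  0.         453.131183   203.51826078]
 [  0.           0.           1.        ]] [[-0.11933683 -0.81675505  0.56450856  1.12246882]
 [ 0.99284516 -0.1005457   0.06441316  0.04367222]
 [ 0.00414913  0.56815645  0.8229101   0.81876364]
 [ 0.          0.          0.          1.        ]] ['mtx', 'extrinsics']
top [[519.63586431   0.         276.54808444]
 [  0.         519.63586431 209.4723963 ]
 [  0.           0.           1.        ]] [[-0.00764513  0.99540288 -0.09547068  0.49704268]
 [-0.99993891 -0.00837212 -0.00721659 -0.0326247 ]
 [-0.0079827   0.09540968  0.99540608  1.14714298]
 [ 0.          0.          0.          1.        ]] ['mtx', 'extrinsics']
```

View pics/top0.png

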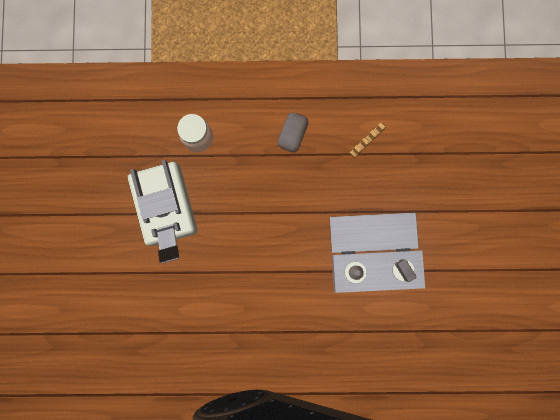

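View pics/scene0.png

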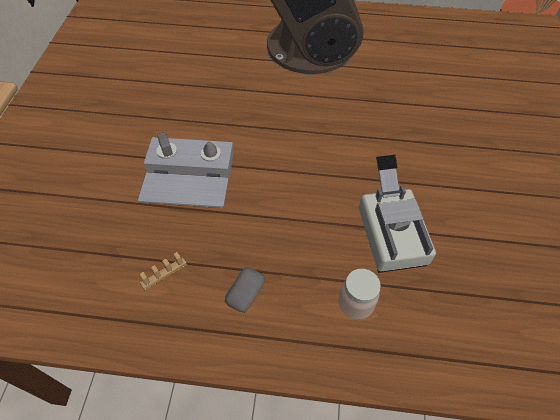

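Top view (image right = −y, up = +x): the drive is centred near (160,203), with the black lever pad at (168,255). The cone head is at (355,272), the pad head at (404,270), and the jar, pumice and separator lie along the top. The scene view agrees. I'll measure next.

```bash
cat > h.py <<'E'
import cv2,numpy as np
from cell import *
def ray(m,uv):
    K=m['mtx'];T=m['extrinsics']
    d=np.linalg.inv(K)@np.array([uv[0],uv[1],1.]); d=np.array([d[0],-d[1],-d[2]])
    return T[:3,3],T[:3,:3]@d
def onz(m,uv,z):
    o,d=ray(m,uv); return o+d*(z-o[2])/d[2]
def tri(ms,uvs):
    A=np.zeros((3,3));b=np.zeros(3);R=[ray(m,u) for m,u in zip(ms,uvs)]
    for o,d in R:
        d=d/np.linalg.norm(d);P=np.eye(3)-np.outer(d,d);A+=P;b+=P@o
    x=np.linalg.solve(A,b)
    return x,[np.linalg.norm(np.cross(x-o,d/np.linalg.norm(d))) for o,d in R]
def blobs(im,mask,roi,amin=15):
    x0,y0,x1,y1=roi;M=np.zeros(mask.shape,np.uint8);M[y0:y1,x0:x1]=mask[y0:y1,x0:x1]*255
    cs,_=cv2.findContours(M,cv2.RETR_EXTERNAL,cv2.CHAIN_APPROX_NONE)
    out=[]
    for c in sorted(cs,key=cv2.contourArea,reverse=True):
        if cv2.contourArea(c)<amin: break
        mo=cv2.moments(c);out.append((np.array([mo['m10'],mo['m01']])/mo['m00'],cv2.contourArea(c),cv2.minAreaRect(c),c))
    return out
E
python3 - <<'E'
from h import *
I={n:np.load(n+'0.npy') for n in('top','scene')};M={n:camera_model(n) for n in I}
H={n:cv2.cvtColor(I[n],cv2.COLOR_RGB2HSV) for n in I}
roi=dict(lever=((150,240,185,270),(370,150,402,172)),head=((385,253,420,288),(150,128,180,160)),cone=((340,255,372,290),(198,136,224,162)),drive=((120,150,205,270),(350,150,440,280)))
mk=dict(lever=lambda h:h[...,2]<50,head=lambda h:(h[...,2]<115)&(h[...,1]<70),cone=lambda h:(h[...,2]<115)&(h[...,1]<70),drive=lambda h:(h[...,2]>165)&(h[...,1]<40))
mk['flange']=mk['drive'];roi['flange']=roi['head'];mk['cflange']=mk['drive'];roi['cflange']=roi['cone']
for k in mk:
    for i,n in enumerate(I):
        for b in blobs(I[n],mk[k](H[n]),roi[k][i])[:2]:
            print(k,n,b[0].round(1),b[1],[np.round(q,1) for q in b[2]])
b=[blobs(I[n],mk['lever'](H[n]),roi['lever'][i])[0] for i,n in enumerate(I)]
print('lever tri',tri([M[n] for n in I],[x[0] for x in b]))
b=blobs(I['top'],mk['head'](H['top']),roi['head'][0])[0]
print('head',onz(M['top'],b[0],.06),[onz(M['top'],p,.068)[:2].round(4) for p in cv2.boxPoints(b[2])])
b=blobs(I['top'],mk['lever'](H['top']),roi['lever'][0])[0]
print('lever',onz(M['top'],b[0],.107),[onz(M['top'],p,.107)[:2].round(4) for p in cv2.boxPoints(b[2])])
a=cv2.resize(I['top'][145:275,110:215],None,fx=4,fy=4,interpolation=2)
c=cv2.resize(I['top'][240:300,325:430],None,fx=3.5,fy=3.5,interpolation=2)
o=np.zeros((max(a.shape[0],c.shape[0]),a.shape[1]+c.shape[1],3),np.uint8);o[:a.shape[0],:a.shape[1]]=a;o[:c.shape[0],a.shape[1]:]=c
print(o.shape);cv2.imwrite('pics/crop.png',o[...,::-1])
E
```

```text
lever top [168.1 253.5] 196.5 [array([168.2, 253.5]), array([11.5, 20.1]), np.float64(74.1)]
lever scene [386.3 162. ] 211.0 [array([386.4, 162. ]), array([12.9, 18.6]), np.float64(82.9)]
head top [401.  270.7] 44.5 [array([402.3, 271.3]), array([23.5,  8.9]), np.float64(70.7)]
head top [410.8 272.5] 23.0 [array([410.2, 273.2]), array([13.3,  6.9]), np.float64(54.5)]
head scene [164.4 144.1] 185.0 [array([164.7, 144.2]), array([24. ,  9.7]), np.float64(68.2)]
cone top [357.1 272.9] 61.5 [array([356.8, 272.8]), array([12.3, 13.6]), np.float64(35.5)]
cone scene [209.4 150.5] 111.5 [array([209.5, 149. ]), array([14., 13.]), np.float64(90.0)]
drive top [159.5 205.4] 2953.0 [array([160.6, 206.8]), array([81.3, 49.7]), np.float64(75.1)]
drive scene [407.6 243.1] 711.0 [array([405.2, 242.8]), array([35.7, 29.7]), np.float64(71.6)]
drive scene [376.6 223.4] 344.5 [array([379.3, 226.9]), array([69.5,  9.8]), np.float64(72.5)]
flange top [402. 270.] 1156.0 [array([402., 270.]), array([34., 34.]), np.float64(90.0)]
flange scene [159.3 151.3] 35.5 [array([159. , 151.3]), array([11.7,  4.9]), np.float64(69.4)]
flange scene [173.1 147.4] 29.5 [array([173.7, 147.8]), array([11.4,  4.9]), np.float64(73.3)]
cflange top [355.5 272. ] 1054.0 [array([355.5, 272. ]), array([34., 31.]), np.float64(90.0)]
cflange scene [210.9 154.8] 55.0 [array([210.7, 153.4]), array([12.3, 19.6]), np.float64(77.9)]
lever tri (array([0.51009841, 0.19090823, 0.11240465]), [np.float64(0.00019141602346883693), np.float64(0.00019141602346885685)])
head [ 0.47152901 -0.28202591  0.06      ] [array([ 0.4903, -0.2666]), array([ 0.4962, -0.2841]), array([ 0.4508, -0.2986]), array([ 0.445 , -0.2812])]
lever [0.51016539 0.19227265 0.107     ] [array([0.5159, 0.2147]), array([0.5266, 0.1762]), array([0.5045, 0.1697]), array([0.4938, 0.2081])]
(520, 788, 3)
```

View pics/crop.png

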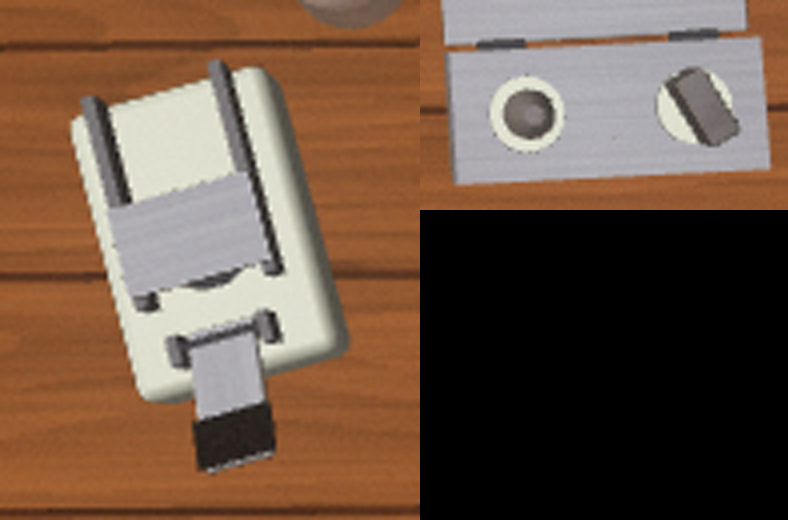

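The lever pad centre triangulates to (0.510, 0.191, 0.112), against an expected height of about 0.11, so that holds. The crop shows a drive yaw of about +15° and the pad head's long axis at about +0.4 rad. I'll pass over the case first to measure the head with the wrist camera.

Call:
{"name": "apply_moves", "arguments": {
  "deltas": "34 -22 0 0;34 -22 0 0;34 -22 0 0;34 -22 0 0;34 -22 0 0;34 -22 0 0;34 -22 0 0;34 -22 0 0;34 -22 0 0;0 0 0 0"
}}

```text
clock: 0.93
tcp_pos: [0.431, -0.2997, 0.2146]
orientation: [-3.097, -0.524, -0.001]
wrist_force: [0.5, -0.7, 0.6]
opening: 0.0952
finger_force: 0.0
```

```bash
cat >> h.py <<'E'
from scipy.spatial.transform import Rotation as Ro
def pose():
    s=read_state();R=Ro.from_rotvec(s['orientation']).as_matrix();return s,np.array(s['tcp_pos']),R,np.arctan2(R[1,0],R[0,0])
def go(x,y,z,yaw=None):
    s,p,R,a=pose();d=R.T@(np.array([x,y,z])-p)*1000
    print('t',round(s['clock'],2),'tcp',p.round(4),'yaw',round(a,3),'tool mm',d.round(1),'norm',np.linalg.norm(d).round(),'spin',None if yaw is None else round(-(yaw-a),3))
E
python3 - <<'E'
from h import *
go(.471,-.282,.2)
m=camera_model('wrist');im=camera('wrist');np.save('w1.npy',im);cv2.imwrite('pics/w1.png',im[...,::-1])
print(m['mtx'],m['extrinsics'])
np.savez('w1m.npz',**m)
E
```

```text
t 0.93 tcp [ 0.431  -0.2997  0.2146] yaw 0.335 tool mm [43.6 -3.5 14.6] norm 46.0 spin None
[[312.00113615   0.         282.06943671]
 [  0.         312.00113615 208.4524633 ]
 [  0.           0.           1.        ]] [[ 0.32752298  0.90338693  0.27680453  0.50896105]
 [-0.9448426   0.31348773  0.09485735 -0.27354976]
 [-0.00108194 -0.29260468  0.95623289  0.38597021]
 [ 0.          0.          0.          1.        ]]
```

View pics/w1.png

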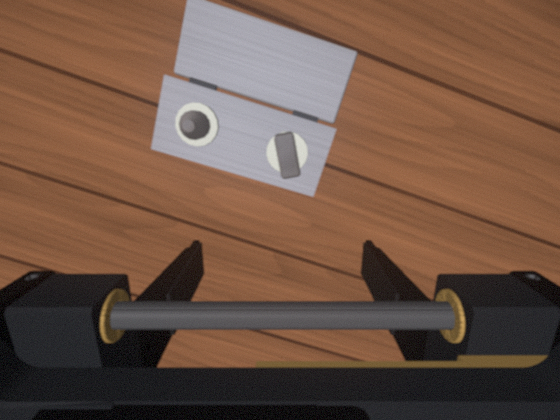

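The wrist view shows the pad head's flange near (287,152), its grey block from (282,133) to (296,178), and the cone head at (196,124). I'll measure the flange as a circle and the block's top-face axis.

```bash
python3 - <<'E'
from h import *
im=np.load('w1.npy');m=dict(np.load('w1m.npz'));h=cv2.cvtColor(im,cv2.COLOR_RGB2HSV)
V=h[...,2].astype(int)
print(im[140,272],im[155,288],im[150,255])
for nm,mask in(('white',(V>195)),('dark',(V<115)&(h[...,1]<80))):
    for b in blobs(im,mask,(258,122,318,192))[:2]:
        print(nm,b[0].round(1),b[1],[np.round(q,1) for q in b[2]])
        if nm=='dark':
            P=np.array([onz(m,p,.072)[:2] for p in cv2.boxPoints(b[2])]);print(P.round(4),P.mean(0))
            e=[P[1]-P[0],P[2]-P[1]];L=[np.linalg.norm(v) for v in e];v=e[int(np.argmax(L))];print(np.round(L,4),np.arctan2(v[1],v[0]))
        if nm=='white':
            print(onz(m,cv2.minEnclosingCircle(b[3])[0],.04),cv2.minEnclosingCircle(b[3]))
E
```

```text
[212 212 205] [122 117 119] [170 169 179]
white [300.9 149.2] 202.0 [array([301.7, 149.4]), array([32.6,  9.5]), np.float64(80.5)]
[ 0.47788018 -0.30241842  0.04      ] ((298.0, 150.0), 16.278919219970703)
white [271.9 154.5] 193.5 [array([271.2, 154.7]), array([32.6,  9.3]), np.float64(79.5)]
[ 0.46549108 -0.27998532  0.04      ] ((275.0, 154.0), 16.278919219970703)
dark [296.1 164. ] 22.5 [array([295. , 165.1]), array([12.8, 29.7]), np.float64(19.7)]
[[ 0.4504 -0.2956]
 [ 0.4804 -0.2957]
 [ 0.4803 -0.3084]
 [ 0.4503 -0.3087]] [ 0.46535389 -0.30208532]
[0.0299 0.0128] -0.00317871583469322
```

```bash
python3 - <<'E'
from h import *
im=np.load('w1.npy');m=dict(np.load('w1m.npz'));h=cv2.cvtColor(im,cv2.COLOR_RGB2HSV);V=h[...,2].astype(int)
bs=blobs(im,V>195,(258,122,318,192))[:2]
pts=np.vstack([b[3] for b in bs])
el=cv2.fitEllipse(cv2.convexHull(pts));print(el,onz(m,el[0],.04))
W=np.array([onz(m,p[0],.04)[:2] for p in cv2.convexHull(pts)]).astype(np.float32);print('hull circle',cv2.minEnclosingCircle(W.reshape(-1,1,2)*1000))
for b in blobs(im,(V<145)&(h[...,1]<60),(270,125,308,185),60)[:1]:
    print(b[0],b[1],b[2]);bp=cv2.boxPoints(b[2])
    for z in(.068,.074):
        P=np.array([onz(m,p,z)[:2] for p in bp]);e=[P[1]-P[0],P[2]-P[1]];L=[np.linalg.norm(v) for v in e];v=e[int(np.argmax(L))]
        print(P.mean(0).round(4),np.round(L,4),np.arctan(v[1]/v[0]))
E
```

```text
((286.49688720703125, 151.83705139160156), (40.04884338378906, 40.69571304321289), 84.3921890258789) [ 0.47186363 -0.29116113  0.04      ]
hull circle ((471.5538635253906, -291.13995361328125), 22.400894165039062)
[287.11413829 154.89700722] 807.5 ((286.9914855957031, 154.8726043701172), (46.11198425292969, 19.413902282714844), 79.04593658447266)
[ 0.4717 -0.2915] [0.0192 0.0464] 0.5394148830397293
[ 0.4724 -0.2911] [0.0189 0.0455] 0.53941488303973
```

Head measured: flange centre (0.4718, −0.2912), 45 mm across against 46 given. The block is 45×19 mm with yaw 0.54. On to the lever, fingers shut.

```bash
python3 -c "
from h import *
go(.504,.190,.15)"
```

```text
t 0.98 tcp [ 0.4297 -0.3018  0.2145] yaw 0.336 tool mm [ 232.1 -439.9   64.7] norm 502.0 spin None
```

Call:
{"name": "apply_moves", "arguments": {
  "deltas": "19 -36 0 0;19 -36 0 0;19 -36 0 0;19 -36 0 0;19 -36 0 0;19 -36 0 0;19 -36 0 0;19 -36 0 0;19 -36 0 0;19 -36 0 0",
  "claw": 0
}}

```text
clock: 1.82
tcp_pos: [0.491, 0.0987, 0.2146]
orientation: [3.099, 0.516, -0.0]
wrist_force: [0.8, -0.4, -0.7]
opening: 0.0338
finger_force: 0.0
```

```bash
python3 -c "
from h import *
go(.504,.190,.12)"
```

```text
t 1.82 tcp [0.491  0.0987 0.2146] yaw 0.33 tool mm [ 41.9 -82.2  94.6] norm 132.0 spin None
```

Call:
{"name": "apply_moves", "arguments": {
  "deltas": "14 -27 10 0;14 -27 10 0;14 -28 10 0;0 0 22 0;0 0 22 0;0 0 20 0;0 0 0 0;0 0 0 0;0 0 0 0;0 0 0 0"
}}

```text
clock: 2.65
tcp_pos: [0.5045, 0.1885, 0.1217]
orientation: [3.099, 0.516, 0.002]
wrist_force: [0.1, 0.3, 0.2]
opening: 0.0006
finger_force: 0.0
```

```bash
python3 - <<'E'
from h import *
go(.504,.190,.08)
for n in('scene','top'): np.save(n+'1.npy',camera(n))
s=np.load('scene1.npy')[110:300,330:460];t=np.load('top1.npy')[140:290,110:240]
cv2.imwrite('pics/l1.png',np.hstack([cv2.resize(s,(390,570)),cv2.resize(t,(390,570))])[...,::-1])
E
```

```text
t 2.65 tcp [0.5045 0.1885 0.1217] yaw 0.33 tool mm [-0.1 -1.6 41.7] norm 42.0 spin None
```

View pics/l1.png

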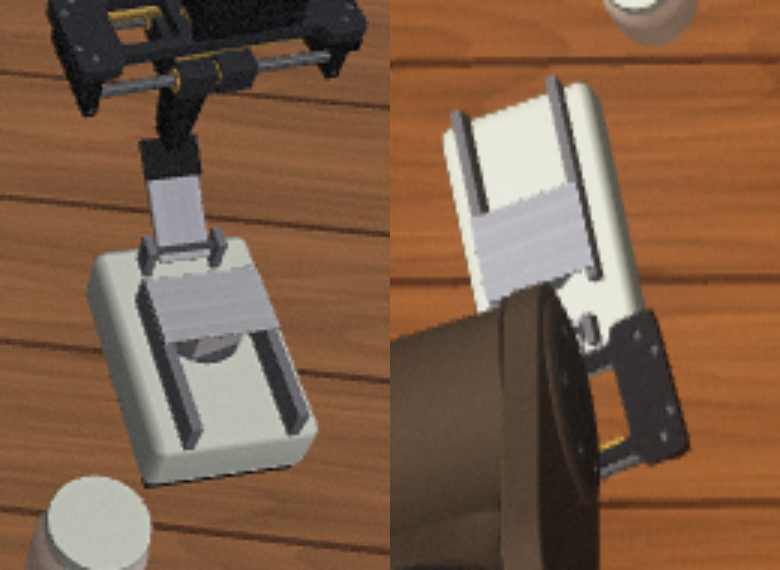

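The shut fingertips stand over the dark press pad in the scene crop, at about (175,140). I'll press down gradually.

Call:
{"name": "apply_moves", "arguments": {
  "deltas": "0 0 6 0;0 0 6 0;0 0 6 0;0 0 5 0;0 0 5 0;0 0 4 0;0 0 4 0;0 0 3 0;0 0 0 0;0 0 0 0"
}}

```text
clock: 3.58
tcp_pos: [0.504, 0.1889, 0.0815]
orientation: [3.099, 0.517, -0.0]
wrist_force: [0.5, 0.4, 0.2]
opening: 0.0004
finger_force: 0.0
```

Call:
{"name": "apply_moves", "arguments": {
  "deltas": "0 0 -25 0;0 0 -30 0;0 0 -30 0;0 0 -30 0;15 0 0 0;15 0 0 0;15 0 0 0;0 0 0 0;0 0 0 0;0 0 0 0",
  "claw": 0.8
}}

```text
clock: 4.42
tcp_pos: [0.5457, 0.2033, 0.1963]
orientation: [3.099, 0.517, -0.002]
wrist_force: [-0.5, 0.6, 0.2]
opening: 0.0615
finger_force: 0.0
```

```bash
python3 - <<'E'
from h import *
go(.615,.219,.2)
m=camera_model('wrist');im=camera('wrist');np.save('w2.npy',im);np.savez('w2m.npz',**m);cv2.imwrite('pics/w2.png',im[...,::-1])
np.save('scene2.npy',camera('scene'))
E
```

```text
t 4.42 tcp [0.5457 0.2033 0.1963] yaw 0.331 tool mm [70.6  7.7 -3.7] norm 71.0 spin None
```

View pics/w2.png

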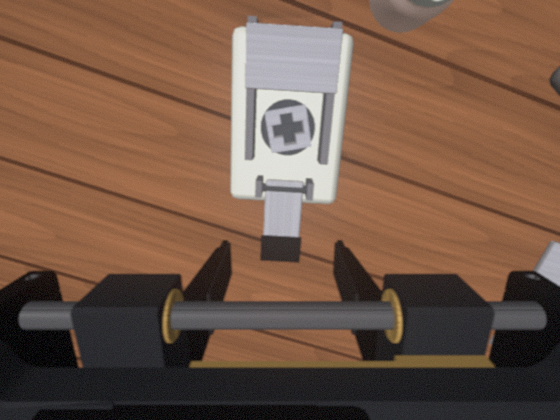

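The lever is latched and the shutter is clear. The cross socket shows at (288,128), turned relative to the drive. I'll measure its centre and angle.

```bash
python3 - <<'E'
from h import *
im=np.load('w2.npy');m=dict(np.load('w2m.npz'));V=cv2.cvtColor(im,cv2.COLOR_RGB2HSV)[...,2].astype(int)
print(V[128,262:316]);
def sq(bp,z):
    P=np.array([onz(m,p,z)[:2] for p in bp]);e=[P[1]-P[0],P[2]-P[1]];return P.mean(0).round(4),[round(np.linalg.norm(v),4) for v in e],[round(np.arctan2(v[1],v[0])%(np.pi/2),3) for v in e]
for t in(120,145):
  for b in blobs(im,V>t,(262,102,314,154),100)[:3]: print(t,'light',b[0].round(1),b[1],b[2],sq(cv2.boxPoints(b[2]),.086))
for t in(110,130):
  for b in blobs(im,V<t,(272,112,305,145),60)[:2]:
    print(t,'dark',b[0].round(1),b[1],b[2],onz(m,b[0],.086).round(4))
E
```

```text
[ 98  97  99 108 131 163 189 191 194 184 155 115  96  97  96 100  96  98
 100 101  99 100 100 100  98  97 100 101 102 101  99  96  97  95 100  99
  98 100  99 102 119 146 182 193 196 194 174 138 110  99  94 104 140 193]
120 light [287.7 128.4] 2159.5 ((287.5, 127.5), (51.0, 51.0), 90.0) (array([0.6132, 0.2206]), [np.float64(0.0436), np.float64(0.0433)], [np.float64(0.329), np.float64(0.358)])
145 light [287.8 128.4] 2039.5 ((287.5, 127.5), (51.0, 51.0), 90.0) (array([0.6132, 0.2206]), [np.float64(0.0436), np.float64(0.0433)], [np.float64(0.329), np.float64(0.358)])
110 dark [287.5 127.8] 399.5 ((287.6441345214844, 127.77352905273438), (24.926361083984375, 25.770023345947266), 32.47119140625) [0.6134 0.2207 0.086 ]
130 dark [287.5 128. ] 478.5 ((287.8706359863281, 127.91765594482422), (27.15056037902832, 27.457347869873047), 32.47119140625) [0.6133 0.2207 0.086 ]
```

```bash
cat >> h.py <<'E'
def cross(im,m,c0,z=.086,n=160,half=.018,t=145):
    # metric patch: pixel -> world grid at height z
    g=np.linspace(-half,half,n);X,Y=np.meshgrid(g,g)
    K=m['mtx'];T=np.linalg.inv(m['extrinsics'])
    P=np.stack([X+c0[0],Y+c0[1],X*0+z,X*0+1],-1)@T.T
    u=(K[0,0]*P[...,0]/-P[...,2]+K[0,2]).astype(np.float32);v=(K[1,1]*-P[...,1]/-P[...,2]+K[1,2]).astype(np.float32)
    g=cv2.remap(cv2.cvtColor(im,cv2.COLOR_RGB2GRAY),u,v,cv2.INTER_CUBIC)
    M=((g<t)&(np.hypot(X,Y)<.0155)).astype(float);cx=(X*M).sum()/M.sum();cy=(Y*M).sum()/M.sum()
    Z=(X-cx)+1j*(Y-cy);a=np.angle((M*Z**4).sum())/4
    return (c0[0]+cx,c0[1]+cy),a,M.sum()*(2*half/n)**2*1e6
E
python3 - <<'E'
from h import *
im=np.load('w2.npy');m=dict(np.load('w2m.npz'))
c=(.6133,.2207)
for t in(130,145,145,145): c,a,A=cross(im,m,c,t=t);print(c,a,A,'expected 473')
go(.4718,-.2912,.2,.54)
E
```

```text
(np.float64(0.613144981303667), np.float64(0.22053111098400624)) 0.4969740181850525 400.79812499999997 expected 473
(np.float64(0.6129662100402697), np.float64(0.22041894001733014)) 0.4958822552590516 442.310625 expected 473
(np.float64(0.612963436235015), np.float64(0.22042612080289598)) 0.49724566266629583 442.15875 expected 473
(np.float64(0.6129630603024755), np.float64(0.22042494115251324)) 0.4972996029615408 442.108125 expected 473
t 4.52 tcp [0.5458 0.2034 0.1966] yaw 0.331 tool mm [-230.7  443.7   -3.2] norm 500.0 spin -0.209
```

The socket is at (0.6130, 0.2204) with slot angle 0.497 rad, so the mesh needs almost no turn relative to the head (yaw 0.54). Going back for the head.

Call:
{"name": "apply_moves", "arguments": {
  "deltas": "-19 36 0 -0.02;-19 36 0 -0.02;-19 36 0 -0.02;-19 36 0 -0.02;-19 36 0 -0.02;-19 36 0 -0.02;-19 36 0 -0.02;-19 36 0 -0.02;-19 36 0 -0.02;-19 36 0 -0.02",
  "claw": 0.6
}}

```text
clock: 5.35
tcp_pos: [0.5193, -0.2038, 0.1969]
orientation: [3.031, 0.825, 0.0]
wrist_force: [0.4, 0.9, 0.7]
opening: 0.0571
finger_force: 0.0
```

```bash
python3 -c "
from h import *
go(.4718,-.2912,.12,.54)"
```

```text
t 5.35 tcp [ 0.5193 -0.2038  0.1969] yaw 0.532 tool mm [-85.2  51.2  76.9] norm 126.0 spin -0.008
```

Call:
{"name": "apply_moves", "arguments": {
  "deltas": "-28 17 10 -0.008;-28 17 10 0;-29 17 10 0;0 0 12 0;0 0 12 0;0 0 12 0;0 0 10 0;0 0 0 0;0 0 0 0;0 0 0 0"
}}

```text
clock: 6.18
tcp_pos: [0.4734, -0.2892, 0.1212]
orientation: [3.028, 0.837, 0.001]
wrist_force: [-0.6, -0.0, -0.0]
opening: 0.0571
finger_force: 0.0
```

```bash
python3 - <<'E'
from h import *
go(.4718,-.2912,.043,.54)
E
```

```text
t 6.18 tcp [ 0.4734 -0.2892  0.1212] yaw 0.539 tool mm [-2.4  0.8 78.2] norm 78.0 spin -0.001
```

Call:
{"name": "apply_moves", "arguments": {
  "deltas": "-2 1 12 0;0 0 12 0;0 0 12 0;0 0 12 0;0 0 11 0;0 0 10 0;0 0 6 0;0 0 3 0;0 0 0 0;0 0 0 0"
}}

```text
clock: 7.02
tcp_pos: [0.4722, -0.2913, 0.0429]
orientation: [3.028, 0.836, 0.0]
wrist_force: [0.3, -0.5, 0.1]
opening: 0.0572
finger_force: 0.0
```

Call:
{"name": "apply_moves", "arguments": {
  "deltas": "0 0 0 0;0 0 0 0;0 0 0 0;0 0 0 0;0 0 0 0;0 0 0 0;0 0 0 0;0 0 0 0;0 0 0 0;0 0 0 0",
  "claw": 0,
  "squeeze": 25
}}

```text
clock: 7.85
tcp_pos: [0.472, -0.2912, 0.0427]
orientation: [3.028, 0.836, 0.0]
wrist_force: [0.0, -0.1, 1.5]
opening: 0.0197
finger_force: 25.0
```

Gripped: opening is 19.7 mm against the 20 mm block. Lifting.

Call:
{"name": "apply_moves", "arguments": {
  "deltas": "0 0 -6 0;0 0 -12 0;0 0 -20 0;0 0 -30 0;0 0 -30 0;0 0 -30 0;0 0 -29 0;0 0 0 0;0 0 0 0;0 0 0 0"
}}

```text
clock: 8.68
tcp_pos: [0.4716, -0.2908, 0.1991]
orientation: [-3.028, -0.836, 0.001]
wrist_force: [-0.3, 0.7, -0.8]
opening: 0.02
finger_force: 25.0
```

```bash
python3 - <<'E'
from h import *
go(.613,.2204,.2,.497)
s,p,R,a=pose();print(s['finger_force'],s['opening'])
m=camera_model('wrist');im=camera('wrist');np.save('w3.npy',im);np.savez('w3m.npz',**m)
o=np.hstack([cv2.resize(im[180:330,180:380],(480,360),interpolation=2)])
cv2.imwrite('pics/w3.png',o[...,::-1])
E
```

```text
t 8.68 tcp [ 0.4716 -0.2908  0.1991] yaw 0.539 tool mm [ 383.7 -366.3   -0.7] norm 530.0 spin 0.042
24.999911785125732 0.019961521605208258
```

View pics/w3.png

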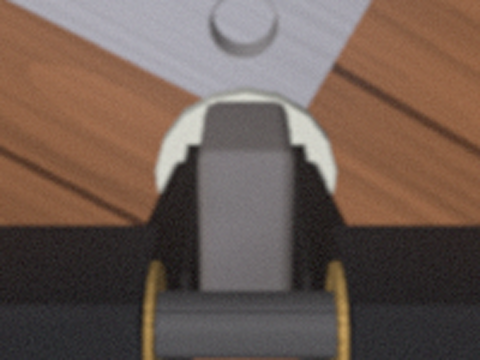

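The head is held upright, with the flange's front arc visible above the fingers, top at crop (247,91). I'll fit the arc to get the head's offset in the grip.

```bash
python3 - <<'E'
from h import *
from scipy.optimize import least_squares
im=np.load('w3.npy');m=dict(np.load('w3m.npz'));s,p,R,a=pose()
h=cv2.cvtColor(im,cv2.COLOR_RGB2HSV)
M=(im.min(2)>175)
M&=(h[...,1]<35)
b=blobs(im,M,(240,210,325,262),10)
for x in b[:4]: print(x[0],x[1])
pts=[]
for x in b[:3]:
    pts+= [q[0] for q in x[3]]
hull=cv2.convexHull(np.array(pts))[:,0]
hull=np.array([q for q in hull if q[1]<250])
for z in(p[2]-.0027,p[2]-.006):
    W=np.array([(R.T@(onz(m,q,z)-p))[:2] for q in hull])*1000
    f=least_squares(lambda c:np.hypot(W[:,0]-c[0],W[:,1]-c[1])-23,[0,0],loss='soft_l1')
    print(f.x,f.fun.round(1),W[:,0].max())
E
```

```text
[254.79129129 238.23273273] 222.0
[309.33082707 238.5304929 ] 199.5
[281.65217391 220.21014493] 23.0
[-1.09203797  0.50864435] [-0.7 -0.3 -0.3 -0.3 -0.1  0.1  0.1  0.1  0.1  0.4  0.4  0.1 -0.1 -0.1
  0.1 -0.3 -0.4 -0.5] 22.205800562003088
[-2.10989095  0.49716936] [-0.4 -0.1 -0.1 -0.2 -0.1  0.1  0.1  0.   0.   0.2  0.3 -0.  -0.2 -0.1
  0.1 -0.2 -0.2 -0.2] 21.071750842737142
```

Call:
{"name": "apply_moves", "arguments": {
  "deltas": "28 -27 0 0.003;28 -27 0 0.003;28 -27 0 0.003;28 -27 0 0.003;28 -27 0 0.003;28 -27 0 0.003;28 -27 0 0.003;28 -27 0 0.003;28 -27 0 0.003;28 -27 0 0.003"
}}

```text
clock: 9.57
tcp_pos: [0.5785, 0.0848, 0.1981]
orientation: [-3.04, -0.79, 0.004]
wrist_force: [0.2, -1.0, -0.5]
opening: 0.02
finger_force: 25.0
```

```bash
python3 -c "
from h import *
go(.6137,.2208,.137,.497)"
```

```text
t 9.57 tcp [0.5785 0.0848 0.1981] yaw 0.509 tool mm [  97.1 -101.6   61. ] norm 153.0 spin 0.012
```

Call:
{"name": "apply_moves", "arguments": {
  "deltas": "9 -20 0 0.003;10 -20 0 0.003;10 -21 0 0.003;9 -20 0 0.003;9 -20 0 0;0 0 0 0;0 0 0 0;0 0 0 0;0 0 0 0;0 0 0 0"
}}

```text
clock: 10.4
tcp_pos: [0.5715, 0.1931, 0.1993]
orientation: [3.045, 0.771, -0.001]
wrist_force: [-0.2, 0.4, -1.7]
opening: 0.0198
finger_force: 25.0
```

```bash
python3 - <<'E'
from h import *
m=camera_model('wrist');im=camera('wrist');np.save('w4.npy',im)
c=(.613,.2204)
for t in(145,145): c,a,A=cross(im,m,c,t=t)
print(c,a,A)
for n,t in(('scene',145),):
    c2=(.613,.2204);i2=np.load('scene2.npy')
    for k in range(3): c2,a2,A2=cross(i2,camera_model(n),c2,t=t)
    print(n,c2,a2,A2)
go(.6137,.2208,.137,.497);print(pose()[2][:,2])
E
```

```text
(np.float64(0.6129511736993087), np.float64(0.22052568825389343)) 0.4993881167336931 459.27
scene (np.float64(0.6120220550199139), np.float64(0.22038319263532605)) 0.4808803084812163 535.51125
t 10.45 tcp [0.5715 0.1932 0.1994] yaw 0.496 tool mm [50.3 -4.2 62.4] norm 80.0 spin -0.001
[-2.86736768e-04 -2.38465387e-04 -9.99999930e-01]
```

A second look agrees to 0.1 mm. Moving above the socket, stem tip about 8 mm clear.

Call:
{"name": "apply_moves", "arguments": {
  "deltas": "12 -1 0 0;13 -1 0 0;13 -1 0 0;12 -1 0 0;0 0 15 0;0 0 20 0;0 0 20 0;0 0 15 0;0 0 4 0;0 0 0 0"
}}

```text
clock: 11.28
tcp_pos: [0.6132, 0.2207, 0.1247]
orientation: [3.045, 0.771, -0.003]
wrist_force: [0.6, -0.3, -0.2]
opening: 0.0196
finger_force: 25.0
```

```bash
python3 -c "
from h import *
go(.6136,.2207,.112,.498)"
```

```text
t 11.28 tcp [0.6132 0.2207 0.1247] yaw 0.496 tool mm [ 0.4  0.3 12.7] norm 13.0 spin -0.002
```

Gentle entry to about 5 mm below the mouth.

Call:
{"name": "apply_moves", "arguments": {
  "deltas": "0 0 2 0;0 0 2 0;0 0 2 0;0 0 2 0;0 0 2 0;0 0 2 0;0 0 1 0;0 0 0 0;0 0 0 0;0 0 0 0"
}}

```text
clock: 12.12
tcp_pos: [0.6135, 0.2214, 0.1127]
orientation: [3.045, 0.772, 0.0]
wrist_force: [0.6, -0.1, -0.6]
opening: 0.0199
finger_force: 25.0
```

Call:
{"name": "apply_moves", "arguments": {
  "deltas": "0 0 1.5 0;0 0 1.5 0;0 0 1.5 0;0 0 1.5 0;0 0 1 0;0 0 1 0;0 0 0 0;0 0 0 0;0 0 0 0;0 0 0 0"
}}

```text
clock: 12.95
tcp_pos: [0.6134, 0.2213, 0.1047]
orientation: [3.045, 0.772, 0.0]
wrist_force: [-0.1, -1.0, 1.0]
opening: 0.0198
finger_force: 25.0
```

Meshed: 12 mm in with no side load. A firmer grip now, then pushing home against the spring.

Call:
{"name": "apply_moves", "arguments": {
  "deltas": "0 0 0 0;0 0 0 0;0 0 2 0;0 0 2 0;0 0 2 0;0 0 2 0;0 0 1.5 0;0 0 0 0;0 0 0 0;0 0 0 0",
  "squeeze": 45
}}

```text
clock: 13.78
tcp_pos: [0.6135, 0.2213, 0.0954]
orientation: [3.045, 0.772, 0.001]
wrist_force: [-2.1, -0.9, 6.8]
opening: 0.0196
finger_force: 45.0
```

Call:
{"name": "apply_moves", "arguments": {
  "deltas": "0 0 0.5 0;0 0 0.5 0;0 0 0 0;0 0 0.5 0;0 0 0 0;0 0 0 0;0 0 0 0;0 0 0 0;0 0 0 0;0 0 0 0"
}}

```text
clock: 14.62
tcp_pos: [0.6135, 0.2214, 0.0947]
orientation: [3.045, 0.772, 0.001]
wrist_force: [-3.8, -0.9, 12.9]
opening: 0.0198
finger_force: 45.0
```

Home: the TCP is at the predicted 0.0947, and the force has jumped past the spring's 8 N. One look before signing off.

```bash
python3 - <<'E'
from h import *
im=camera('scene');cv2.imwrite('pics/f.png',cv2.resize(im[110:310,120:460],(782,460),interpolation=2)[...,::-1])
s=read_state();print(s['clock'],s['tcp_pos'],s['wrist_force'],s['finger_force'])
E
```

```text
14.6667 [0.61353465 0.22135641 0.09462515] [-4.49825946 -1.81729335 12.87199268] 45.003231167793274
```

View pics/f.png

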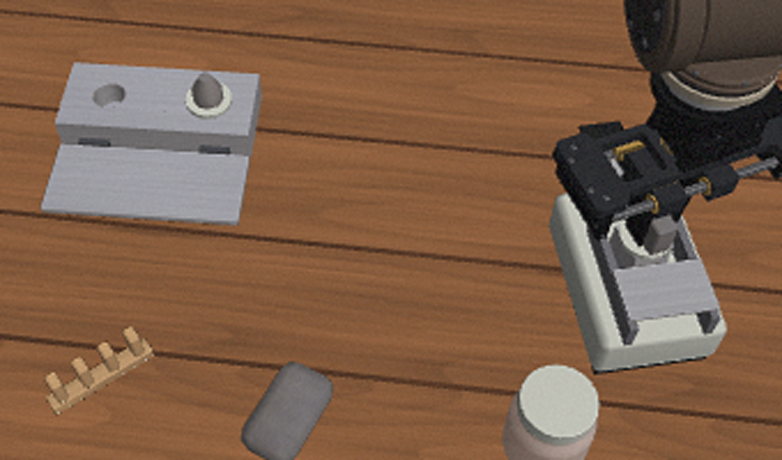

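The head is seated in the socket at crop (650,240) and the shutter is still slid back. The cone head, pumice, separator and jar are where they started. Handing in.

```bash
python3 -c "
from cell import *
print(workorder.sign_off())"
```

```text
the job is handed in; nothing more can be done
None
```

The job is handed in, but the judge's verdict wasn't shown: the lever is latched, and the pad head is meshed, still gripped (45 N) and pressed home with about 13 N at the wrist; the other head and nearby things look unmoved.

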